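# Feed a handle batten four clicks with the click dial

## Task

The batten in the channel of the click feeder must move forward under the drill bushing. With a fingertip against an arm of the black dial, push the dial round clockwise (seen from above) by exactly four clicks from where it stands, leave it resting in the fourth click, and take the hand away. Do not overshoot, do not grip or straddle the dial's arms between the fingers, do not touch or lift the batten, and leave everything else where it is.

Things in the scene. Friction and masses are not known exactly. Their poses are not given: they have to be found in the camera images.
- feeder: click feeder, fixed on the table (sizes in mm): aluminium plate 160 (x) x 400 (y, from -95 to +305) x 18 thick. Origin on the dial's axis at table height, z up. Under the dial a grey housing (96 diameter) with a flange, 148 diameter, top at z 50, with 12 black ticks, one per click. The batten channel runs along +y at x 0 between rails (43 wide overall, tops at z 30, y 95 to 300)
- bushing (a point): top of the brass drill bushing, at y 215, z 74 of the feeder, on a dark steel bridge over the channel, 80 wide (x), 26 (y)
- dial (a joint): dial angle, rad: 0 at the start, grows clockwise seen from above. One click = 0.5236 (30 deg); four = 2.094. Going to the next click it resists like a spring, at most 0.16 to 0.26 N m (4 to 6 N at 42 mm), most at a quarter of the way; past halfway it jumps forward by itself and rests within about 0.03 rad of the click. Hard stops at -0.12 and 4.3
- dial_hub (a point): centre of the black dial on its axis, 66 above the table; turns with the dial, x and y along its arms, z up. A cross of four equal straight arms, 120 across, each 18 wide with upright flanks, from 55 to 77 above the table; round hub, 44 diameter, up to 80. The open quarters between the arms are free for a fingertip down to the flange at 50
- dial_mark (a point): on top of the one arm with a white line, 55 from the axis: the dial's pointer against the ticks; it lies towards the feeder's +x at the start
- batten: the pine batten to be fed, loose, 28 (x) x 100 (y) x 18 high, in the channel with its long side along the feeder's y; pencil crosses 15 from each end. Origin: centre of its underside, 18 above the table, about 156 along the feeder's +y at the start. Only the pusher moves it, and only forwards: if it is fed too far it does not come back
- pusher_face (a point): middle of the front face of the steel pusher block (24 wide, 16 high) behind the batten; the dial drives it 6 along the feeder's +y per click; starts 1 to 2 behind the batten
- planter: bystander: open pine planter box with two handle strips and two feet, 150 x 170 x 130 high, loose; origin: centre of underside
- glue: bystander: white glue bottle, 60 diameter, 150 high, loose; origin: centre of underside
- sanding_block: bystander: cork sanding block 70 x 110 x 35, loose; origin: centre of underside
- screwdriver: bystander: screwdriver lying flat, loose
- screw_jar: bystander: screw jar 70 diameter, 85 high, loose; origin: centre of underside
- spare_batten: bystander: loose pine batten like the one in the channel (28 x 100 x 18 high), lying on the plate on the -x side of the channel; origin: centre of underside
- marker: bystander: green marker pen, 14 x 138 x 14, lying on the plate on the +x side of the channel; origin: underside
There are look-alikes about, which are no part of the job. What is shaped like the batten but grey or purple is not meant.

How it is judged:
By the outcome, as a careful person would: the job done as asked, in the order asked, and still so for the second after the job is handed in, with the robot touching nothing.
It also fails if it takes over 45 s, if anything falls off the work surface, if the arm or the gripper's body presses on something with over 40 N, if the wrist force passes 120 N, or if a joint passes its speed limit or range.

## Robot

A 6-joint arm with a two-finger parallel gripper is mounted at the origin on the work surface. World frame = base frame: x ahead of the robot, y to its left, z up, the work surface at z = 0. Lengths are in m, angles in degrees, forces in N, time in s.
With the tool pointing down it reaches from about 0.4 to 0.825 m from the base axis. Payload 7 kg.
Tool frame: the origin (TCP) lies midway between the tips of the shut fingers; the grasp point (between the pads) lies 19 mm behind it (r.hold_point_z is the distance from the TCP to the grasp point, in m); y points along the fingers, z is the direction in which the jaws open and shut, and the axes are right-handed (so a half turn about y gives the same grasp; the last joint's range is limited). The gripper opens to 88 mm and grips with 3 to 60 N. Pads are 19 mm wide; open, the fingers measure 130 mm over their backs; the gripper's body (78 mm by 193 mm) begins 47 mm behind the grasp point.
Start: joints at [-56.774, 20.546, 0.682, 0, -70.136, -16.507], TCP at [0.194, -0.646, 0.227] pointing down, gripper open.
Joint ranges: [-176.03, 176.03], [-82.01, 121.73], [-58.28, 71.71], [-173.87, 95.51], [-174.79, -0.11], [-173.66, 173.66]. Speed limits (degrees/s): [136.94, 136.94, 172.46, 180, 180, 180].

## Interface

Orientations are given as [roll, pitch, yaw] about the fixed x, y, z axes, in that order (R = Rz(yaw) Ry(pitch) Rx(roll)).
In Python, from plant import r, imaging gives the robot as it stands.
- The arm moves only by the tool drive_tool, never from a script. Its argument "deltas" is a list of rows, each a list of 6 numbers: the shift along the world's x, y, z in cm, then the turn, a rotation vector about the world's x, y, z in rad. In form: [[tx, ty, tz, rx, ry, rz], ...]. A call has exactly 8 rows; each row is the pose to reach, as a shift and turn from the pose commanded when the call began; what a row does not reach only later rows make up. A row lasts 1/12 s, in which the tool goes at most 41.7 mm and 7.16 degrees, less where a joint would pass 70% of its speed; a pose out of reach is approached as far as the arm can. A call with a gripper value outside its range is refused whole. "claw" is the opening, from 0 (shut) to 1 (fully open), set as the call begins (left out, the last holds). The fingers move at their own pace and stop on an object; "squeeze" is the grip in N (left out, the last holds). Time passes only in rows, so rows that repeat a pose let the fingers close, or fill a call up. It gives the time, the measured TCP pose, the force and the opening at its end, in the units of the state.
- r.get_state(): the state, without advancing time (a new reading comes with each control period).
- imaging.capture(name): name is "scene" or "top" or "wrist"; returns the picture (384x512x3 uint8, red, green, blue); there is no depth.
- imaging.get_calibration(name): a dict with "mtx" (3x3 intrinsics, pixels), "R" (3x3) and "t" (3): a world point X has camera coordinates R X + t; the wrist camera has in their place "T_tool_cam" (4x4, takes a point from camera to tool coordinates, whose origin is the TCP and whose axes are the tool frame's). Camera axes: x right, y down, z forward; pixel columns grow to the right and rows downward; lengths in m; the calibration is good to about 2 mm. A picture is of the moment at which its call begins: read the wrist's pose just before it. get_calibration takes no time and is no camera call.
- r.close_job(): hands the job in, once; it reports no verdict.
Trained networks look in the newest picture that a camera, given by its name, has taken for a name from the list of things; names that differ only in an ending like _2 or _b are one class to them, and where a whole thing is asked for, a point or a joint stands for the part that bears it (a point fixed in the world has none). Each returns a list of dicts, best first, with "score" (0 to 1); they miss things now and then, are a little off and sometimes report something else, mostly with a low value. They report only what shows in the picture. A call takes as long as a camera call. They do not tell look-alikes from the thing itself.
- imaging.search_frame(camera, label): "bbox" ([left, top, right, bottom] in pixels, round what is visible of it).
- imaging.outline_of(camera, label): "region" (384x512 bool, what is visible of it) and "bbox" ([left, top, right, bottom] in pixels, round what is visible of it).
- imaging.landmark_of(camera, label): "position" ([column, row] in pixels: a listed point, or the origin of a listed thing).
The state is a dict: "time_s": time; "joints": joint angles; "qd": joint speeds; "joint_torque": joint torques, N m; "tcp_pos": TCP position; "eef_rot": TCP orientation; "contact_force": force on the tool from outside, world axes, zero at the start; "moment": the same for the moment, N m; "gripper_width": finger opening in m.
Only numpy, scipy, OpenCV 4.12 (cv2) and the standard library are available. Lean on these libraries where they do the work, as an engineer would, in place of code of your own. Each camera call takes 0.05 s, during which the arm holds its last target.

## Working session

There is one attempt and no reset: what is moved stays moved. The work goes in short steps, Python scripts to look and compute and a tool call to move; the robot and the scene stay as the last step left them, time stands still between calls to the robot, and variables do not carry over. Pictures are saved under pics/ and viewed, and the job is handed in when it is done.

Besides the shell and the picture viewer there is one more tool, called after "Emit:" by a JSON object that holds its "op" and its "data". drive_tool: Moves the arm, as the interface text tells. Its arguments: {"type":"object","properties":{"deltas":{"type":"array"},"claw":{"type":"number"},"squeeze":{"type":"number"}},"required":["deltas"]}

```bash
mkdir -p pics; ls; python3 - <<'E'
from plant import r, imaging
import cv2, numpy as np
for n in ("scene","top"):
    im=imaging.capture(n); cv2.imwrite(f"pics/{n}0.png",cv2.cvtColor(im,cv2.COLOR_RGB2BGR))
    for l in ("dial_hub","dial_mark","bushing","batten","pusher_face","feeder"):
        print(n,l,[(np.round(d["position"],1),round(d["score"],2)) for d in imaging.landmark_of(n,l)][:4])
    c=imaging.get_calibration(n); print({k:np.round(v,3).tolist() for k,v in c.items()})
print(r.get_state()); print(r.hold_point_z)
E
```

```text
pics
scene dial_hub [(array([170.1, 198.9]), 0.81), (array([105.5, 259.6]), 0.57)]
scene dial_mark [(array([176.2, 211.7]), 0.74)]
scene bushing [(array([253.5, 182.1]), 0.79), (array([392.6, 167.5]), 0.36)]
scene batten [(array([268.7, 246.8]), 0.86), (array([231. , 196.4]), 0.79), (array([248.6, 216.4]), 0.73), (array([223.1, 166.2]), 0.7)]
scene pusher_face [(array([215.7, 201.9]), 0.61)]
scene feeder [(array([177.5, 214.3]), 0.77)]
{'mtx': [[392.484, 0.0, 252.234], [0.0, 392.484, 196.832], [0.0, 0.0, 1.0]], 'R': [[0.231, 0.973, -0.009], [0.695, -0.171, -0.698], [-0.681, 0.155, -0.716]], 't': [-0.099, -0.349, 1.481]}
top dial_hub [(array([329.3, 192.8]), 0.68)]
top dial_mark [(array([323.5, 173.9]), 0.97)]
top bushing [(array([258.9, 196.7]), 0.57)]
top batten [(array([272. , 251.9]), 0.85), (array([273.7, 199.2]), 0.75), (array([252.6, 147.6]), 0.58), (array([324.1, 193.4]), 0.3)]
top pusher_face [(array([290. , 196.5]), 0.61), (array([320.6, 196.1]), 0.4)]
top feeder [(array([321.3, 194. ]), 0.67)]
{'mtx': [[354.509, 0.0, 252.421], [0.0, 354.509, 188.194], [0.0, 0.0, 1.0]], 'R': [[-0.013, -1.0, -0.028], [-0.99, 0.016, -0.143], [0.143, 0.026, -0.989]], 't': [-0.004, 0.546, 1.082]}
{'time_s': 0.7, 'joints': array([-5.67742030e+01,  2.05440652e+01,  6.83847304e-01,  4.27523800e-04,
       -7.01354099e+01, -1.65074928e+01]), 'qd': array([ 0.02274723, -0.10555266, -0.00777956,  0.02179531,  0.01731901,
       -0.03619584]), 'joint_torque': array([ 1.19885417e-04, -5.82157481e+01,  2.93248308e+01,  7.00094014e+00,
        1.25977071e-02, -1.50435278e-05]), 'tcp_pos': array([ 0.1941664 , -0.64646921,  0.22660288]), 'eef_rot': array([-9.00043063e+01, -8.56802523e-04,  1.67184495e+01]), 'contact_force': array([-0.11898404, -0.03430788, -0.43883353]), 'moment': array([ 0.0008536 ,  0.02489155, -0.01053087]), 'gripper_width': 0.08767774495633493}
0.0188
```

View pics/scene0.png

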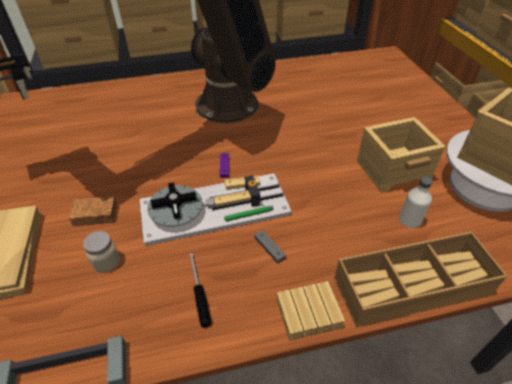

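View pics/top0.png

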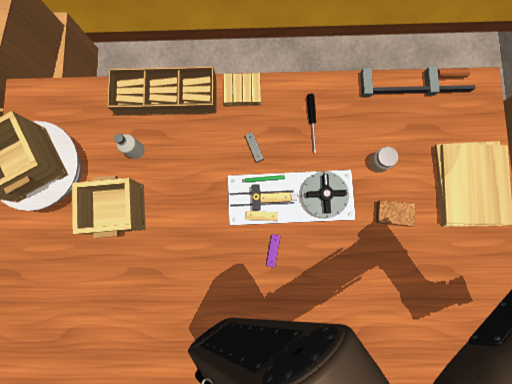

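```bash
cat > h.py <<'E'
from plant import r, imaging
import cv2, numpy as np
from scipy.spatial.transform import Rotation as Ro
def cam(n,st=None):
    c=imaging.get_calibration(n); K=np.array(c["mtx"])
    if n=="wrist":
        T=np.eye(4); T[:3,:3]=Ro.from_euler("xyz",st["eef_rot"],degrees=True).as_matrix(); T[:3,3]=st["tcp_pos"]
        W=np.linalg.inv(T@np.array(c["T_tool_cam"])); return K,W[:3,:3],W[:3,3]
    return K,np.array(c["R"]),np.array(c["t"])
def atz(c,p,z):
    K,R,t=c; d=R.T@np.linalg.inv(K)@np.array([p[0],p[1],1.]); o=-R.T@t
    return o+d*(z-o[2])/d[2]
def tri(cs,ps):
    A=[];b=[]
    for (K,R,t),p in zip(cs,ps):
        P=K@np.c_[R,t]
        for i in (0,1):
            q=p[i]*P[2]-P[i]; q=q/np.linalg.norm(q[:3]); A.append(q[:3]); b.append(-q[3])
    return np.linalg.lstsq(np.array(A),np.array(b),rcond=None)[0]
def proj(c,X):
    K,R,t=c; y=K@(R@np.asarray(X)+t); return y[:2]/y[2]
def save(im,n): cv2.imwrite(f"pics/{n}.png",cv2.cvtColor(im,cv2.COLOR_RGB2BGR))
E
python3 - <<'E'
from h import *
s,t=cam("scene"),cam("top")
print("tri hub",tri([s,t],[(170.1,198.9),(329.3,192.8)]).round(4))
print("tri mark",tri([s,t],[(176.2,211.7),(323.5,173.9)]).round(4))
print("tri bush",tri([s,t],[(253.5,182.1),(258.9,196.7)]).round(4))
for n,c,h,m,b in (("s",s,(170.1,198.9),(176.2,211.7),(253.5,182.1)),("t",t,(329.3,192.8),(323.5,173.9),(258.9,196.7))):
    print(n,atz(c,h,.066).round(4),atz(c,m,.077).round(4),atz(c,b,.074).round(4))
im=imaging.capture("wrist"); save(im,"w0")
a=cv2.imread("pics/top0.png")[150:240,215:370]; cv2.imwrite("pics/topc.png",cv2.resize(a,None,fx=5,fy=5,interpolation=3))
E
```

```text
tri hub [ 0.5228 -0.2459  0.073 ]
tri mark [ 0.58   -0.232   0.0804]
tri bush [ 0.5154 -0.025   0.0762]
s [ 0.5161 -0.2453  0.066 ] [ 0.5765 -0.2335  0.077 ] [ 0.5145 -0.0166  0.074 ]
t [ 0.5236 -0.2484  0.066 ] [ 0.5807 -0.2312  0.077 ] [ 0.5141 -0.0327  0.074 ]
```

View pics/w0.png

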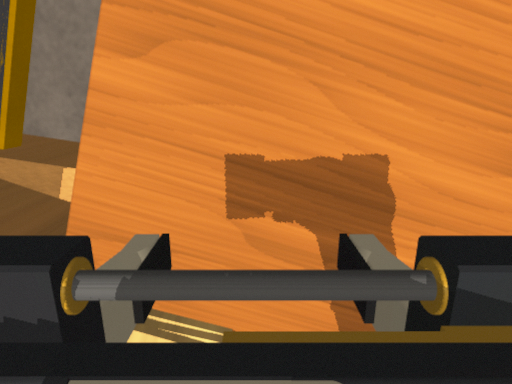

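View pics/topc.png

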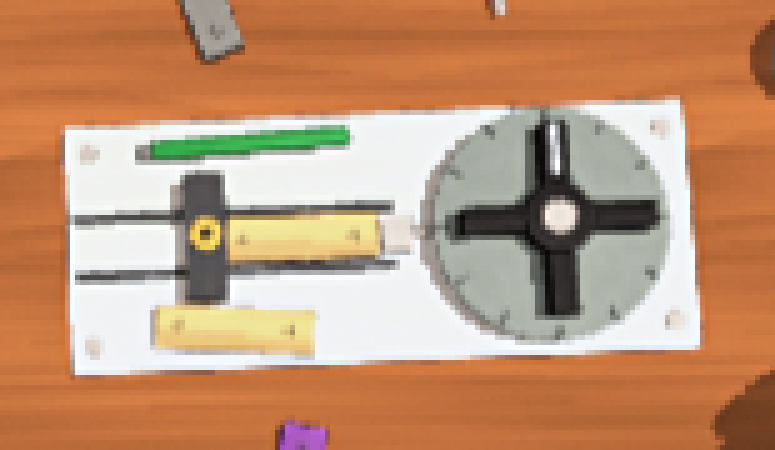

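```bash
python3 - <<'E'
from h import *
c=imaging.get_calibration("wrist"); print(np.round(c["T_tool_cam"],3).tolist(),np.round(c["mtx"],1).tolist())
st=r.get_state(); print(st["eef_rot"],Ro.from_euler("xyz",st["eef_rot"],degrees=True).as_matrix().round(2).tolist())
E
```

```text
[[0.001, 0.96, 0.28, -0.075], [0.002, -0.28, 0.96, -0.159], [1.0, -0.0, -0.002, -0.001], [0.0, 0.0, 0.0, 1.0]] [[330.2, 0.0, 253.9], [0.0, 330.2, 195.9], [0.0, 0.0, 1.0]]
[-9.00031025e+01  4.11718933e-04  1.67185808e+01] [[0.96, 0.0, -0.29], [0.29, -0.0, 0.96], [-0.0, -1.0, -0.0]]
```

Emit:
{"op": "drive_tool", "data": {"deltas": [[1.5, 2, 0.5, 0, 0, -0.03], [3.5, 4.5, 1, 0, 0, -0.06], [5.5, 7, 1.5, 0, 0, -0.1], [7.5, 10, 2, 0, 0, -0.14], [9.5, 12.5, 2.3, 0, 0, -0.18], [11.5, 15, 2.3, 0, 0, -0.22], [13.5, 17.5, 2.3, 0, 0, -0.26], [15.5, 20, 2.3, 0, 0, -0.29]], "claw": 0, "squeeze": 10}}

```text
time_s: 1.42
tcp_pos: [0.3499, -0.4452, 0.25]
eef_rot: [-90.0, -0.0, -0.0]
contact_force: [0.4, -1.1, -0.1]
gripper_width: 0.0402
```

Emit:
{"op": "drive_tool", "data": {"deltas": [[2, 2.5, 0, 0, 0, 0], [4, 5.3, 0, 0, 0, 0], [6.2, 8, 0, 0, 0, 0], [8.5, 11, 0, 0, 0, 0], [11, 14, 0, 0, 0, 0], [13, 17, 0, 0, 0, 0], [14.5, 19, 0, 0, 0, 0], [15, 19.6, 0, 0, 0, 0]]}}

```text
time_s: 2.08
tcp_pos: [0.5011, -0.2477, 0.2497]
eef_rot: [-90.0, -0.0, 0.3]
contact_force: [0.7, 0.0, 0.1]
gripper_width: 0.0004
```

Emit:
{"op": "drive_tool", "data": {"deltas": [[0, 0, 0, 0, 0, 0], [0, 0, 0, 0, 0, 0], [0, 0, 0, 0, 0, 0], [0, 0, 0, 0, 0, 0], [0, 0, 0, 0, 0, 0], [0, 0, 0, 0, 0, 0], [0, 0, 0, 0, 0, 0], [0, 0, 0, 0, 0, 0]]}}

```text
time_s: 2.75
tcp_pos: [0.499, -0.2508, 0.2496]
eef_rot: [-90.0, -0.0, 0.1]
contact_force: [0.2, -0.2, -0.5]
gripper_width: 0.0006
```

```bash
python3 - <<'E'
from h import *
st=r.get_state(); im=imaging.capture("wrist"); save(im,"w1"); c=cam("wrist",st)
print(st["joints"].round(1),st["tcp_pos"].round(4),st["eef_rot"].round(2),st["contact_force"].round(2),st["gripper_width"])
for l,z in (("dial_hub",.066),("dial_mark",.077),("bushing",.074),("pusher_face",.03),("batten",.018)):
    for d in imaging.landmark_of("wrist",l): print(l,np.round(d["position"],1),round(d["score"],2),atz(c,d["position"],z).round(4))
E
```

```text
[ -6.6   8.7 -12.2   0.  -69.  -83.3] [ 0.499  -0.2508  0.2496] [-9.e+01 -1.e-02  7.e-02] [ 0.21 -0.16 -0.46] 0.0006248159392672173
dial_hub [267.6 195.7] 0.67 [ 0.5237 -0.2374  0.066 ]
dial_hub [126.5 257.1] 0.15 [ 0.597  -0.3979  0.066 ]
dial_mark [266.7 245.9] 0.55 [ 0.5777 -0.2382  0.077 ]
bushing [469.9 192.5] 0.71 [ 0.5177 -0.0252  0.074 ]
bushing [351.8 188.3] 0.34 [ 0.5132 -0.1496  0.074 ]
pusher_face [352.1 185.2] 0.83 [ 0.5212 -0.1362  0.03  ]
batten [392.5 179. ] 0.93 [ 0.5165 -0.0842  0.018 ]
batten [418.5 294.4] 0.92 [ 0.6761 -0.0303  0.018 ]
batten [412.5  33. ] 0.66 [ 0.3552 -0.0818  0.018 ]
```

View pics/w1.png

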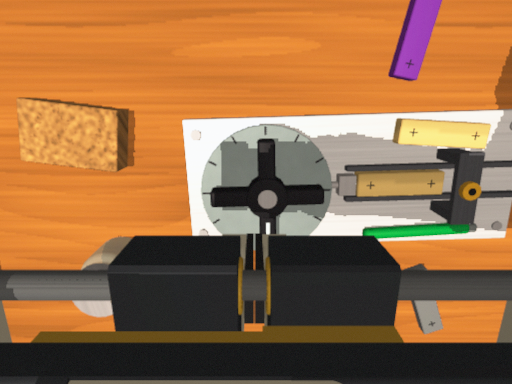

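Emit:
{"op": "drive_tool", "data": {"deltas": [[0.3, -0.3, 0, 0, 0, 0.11], [0.6, -0.6, 0, 0, 0, 0.22], [1, -1, 0, 0, 0, 0.33], [1.4, -1.4, 0, 0, 0, 0.44], [1.8, -1.8, 0, 0, 0, 0.55], [2.1, -2.1, 0, 0, 0, 0.66], [2.4, -2.5, 0, 0, 0, 0.77], [2.4, -3, 0, 0, 0, 0.88]]}}

```text
time_s: 3.72
tcp_pos: [0.5237, -0.2805, 0.2494]
eef_rot: [-90.0, 0.0, 50.9]
contact_force: [-0.5, 0.4, 0.7]
gripper_width: 0.0002
```

Emit:
{"op": "drive_tool", "data": {"deltas": [[0, 0, 0, 0, 0, 0.11], [0, 0, 0, 0, 0, 0.22], [0, 0, 0, 0, 0, 0.33], [0, 0, 0, 0, 0, 0.44], [0, 0, 0, 0, 0, 0.55], [0, 0, 0, 0, 0, 0.66], [0, 0, 0, 0, 0, 0.69], [0, 0, 0, 0, 0, 0.69]]}}

```text
time_s: 4.38
tcp_pos: [0.5232, -0.2804, 0.2495]
eef_rot: [-90.0, 0.0, 90.1]
contact_force: [-0.1, -0.3, 0.3]
gripper_width: 0.0004
```

Emit:
{"op": "drive_tool", "data": {"deltas": [[0, 0, 0, 0, 0, 0], [0, 0, 0, 0, 0, 0], [0, 0, 0, 0, 0, 0], [0, 0, 0, 0, 0, 0], [0, 0, 0, 0, 0, 0], [0, 0, 0, 0, 0, 0], [0, 0, 0, 0, 0, 0], [0, 0, 0, 0, 0, 0]]}}

```text
time_s: 5.05
tcp_pos: [0.5232, -0.2804, 0.2496]
eef_rot: [-90.0, -0.0, 90.1]
contact_force: [0.1, 0.4, -0.8]
gripper_width: 0.0007
```

```bash
python3 - <<'E'
from h import *
st=r.get_state(); im=imaging.capture("wrist"); save(im,"w2"); c=cam("wrist",st)
np.savez("w2.npz",pos=st["tcp_pos"],rot=st["eef_rot"])
print(st["joints"].round(1),st["tcp_pos"].round(4),st["eef_rot"].round(2),st["contact_force"].round(2),st["gripper_width"])
for l,z in (("dial_hub",.066),("dial_mark",.077),("bushing",.074),("pusher_face",.03),("batten",.018)):
    for d in imaging.landmark_of("wrist",l): print(l,np.round(d["position"],1),round(d["score"],2),atz(c,d["position"],z).round(4))
E
```

```text
[ -9.3  12.1  -8.   -0.  -69.9   9.4] [ 0.5232 -0.2804  0.2496] [-90.    -0.    90.06] [ 0.05  0.39 -0.84] 0.0006805727506026518
dial_hub [255.7 216. ] 0.87 [ 0.5219 -0.2346  0.066 ]
dial_hub [309.3   1.3] 0.52 [ 0.4728 -0.4444  0.066 ]
dial_hub [256.4 307.9] 0.32 [ 0.5208 -0.1179  0.066 ]
dial_mark [202.1 219.5] 0.82 [ 0.5791 -0.2346  0.077 ]
pusher_face [305.9   0. ] 0.38 [ 0.471  -0.4548  0.03  ]
batten [259.8 198.3] 0.42 [ 0.5166 -0.2406  0.018 ]
batten [255.6 213. ] 0.28 [ 0.5217 -0.2214  0.018 ]
```

View pics/w2.png

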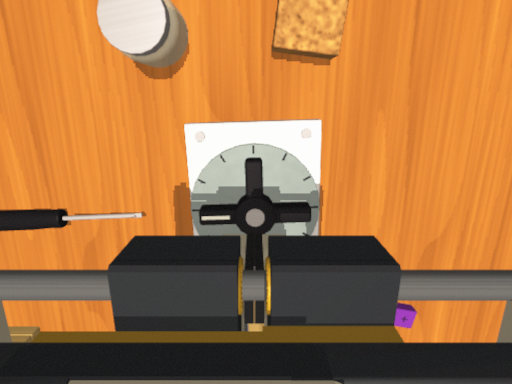

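```bash
python3 - <<'E'
from h import *
w1=cv2.imread("pics/w1.png")[110:250,180:345]; w2=cv2.imread("pics/w2.png")[120:245,170:335]
cv2.imwrite("pics/c1.png",cv2.resize(w1,None,fx=4,fy=4,interpolation=2)); cv2.imwrite("pics/c2.png",cv2.resize(w2,None,fx=4,fy=4,interpolation=2))
for f,(cx,cy) in (("w1",(267,199)),("w2",(255,217)),("top0",(327,193))):
    g=cv2.imread(f"pics/{f}.png",0); k=13 if f!="top0" else 5
    p=g[cy-k:cy+k+1,cx-k:cx+k+1]; t,b=cv2.threshold(p,90,255,0)
    n,l,s,cc=cv2.connectedComponentsWithStats(b); i=l[k,k]; print(f,cc[i]+[cx-k,cy-k],s[i])
E
```

```text
w1 [267.01748252 198.97202797] [  4   4  19  19 286]
w2 [254.74087591 217.35036496] [  4   5  19  18 274]
top0 [326.69565217 192.65217391] [ 1  1  8  8 46]
```

View pics/c1.png

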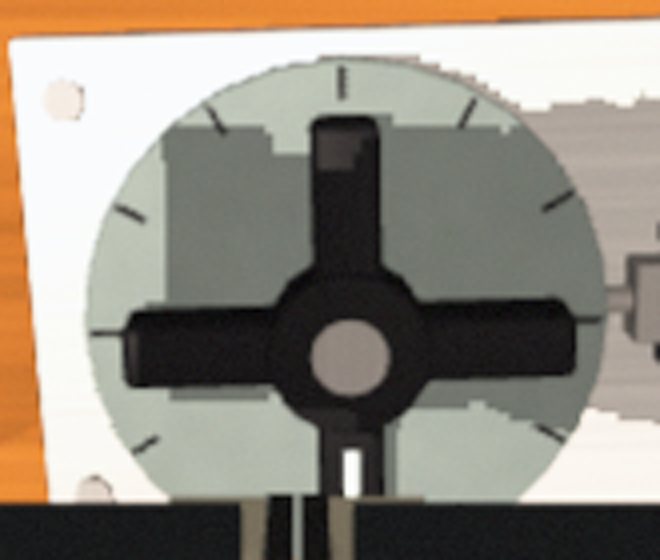

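View pics/c2.png

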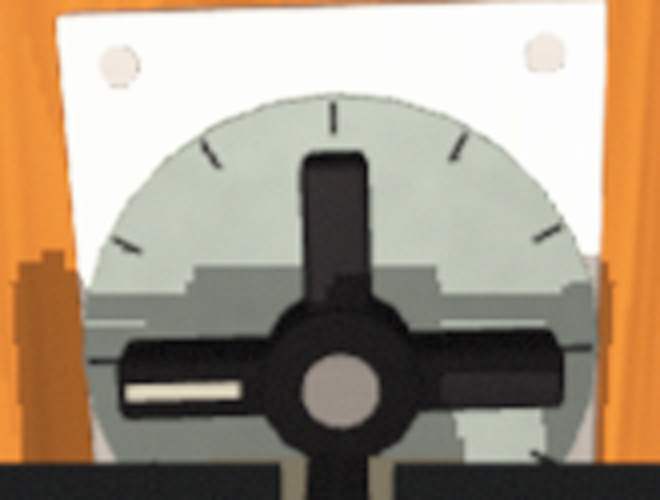

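```bash
python3 - <<'E'
from h import *
s=np.load("w2.npz"); st2=dict(tcp_pos=s["pos"],eef_rot=s["rot"]); c2=cam("wrist",st2)
c1=cam("wrist",dict(tcp_pos=np.array([.499,-.2508,.2496]),eef_rot=np.array([-90,-.01,.07])))
t=cam("top")
P=[(267.0,199.0),(254.7,217.35),(326.7,192.65)]
for c,p in zip((c1,c2,t),P): print(atz(c,p,.08).round(4))
print("tri",tri([c1,c2],P[:2]).round(4),tri([c1,c2,t],P).round(4))
i,o=atz(c2,(230,217.7),.077),atz(c2,(200.4,218.5),.077); d=o-i; print(i,o,np.degrees(np.arctan2(d[1],d[0])))
# horizontal bar in w1: axis from left end to right end, top z .077
a=atz(c1,(180+125/4,110+348/4),.077);b=atz(c1,(180+572/4,110+337/4),.077);d=b-a;print(a,b,np.degrees(np.arctan2(d[1],d[0]))-90)
a=atz(c2,(170+560/4,120+371/4),.077);b=atz(c2,(170+122/4,120+380/4),.077);d=b-a;print(a,b,np.degrees(np.arctan2(d[1],d[0])))
# plate edge w2 top edge; bushing
a=atz(c2,(170+57/4,120+16/4),.018);b=atz(c2,(170+603/4,120+2/4),.018);d=a-b;print(a,b,np.degrees(np.arctan2(d[1],d[0])),np.linalg.norm(d))
h=atz(c1,P[0],.08); b=atz(c1,(471,191),.074); d=b-h; print(b,np.degrees(np.arctan2(d[1],d[0]))-90,np.linalg.norm(d[:2]))
E
```

```text
[ 0.5211 -0.2379  0.08  ]
[ 0.523  -0.2381  0.08  ]
[ 0.5224 -0.2379  0.08  ]
tri [ 0.5226 -0.2373  0.0767] [ 0.5225 -0.2378  0.0783]
[ 0.54931502 -0.23659693  0.077     ] [ 0.58089388 -0.23568601  0.077     ] 1.6522780625030336
[ 0.51988312 -0.29608641  0.077     ] [ 0.51684292 -0.17934834  0.077     ] 1.4918146880659862
[ 0.46434039 -0.24218576  0.077     ] [ 0.58061    -0.23963822  0.077     ] 1.255185328764529
[ 0.60451288 -0.33034348  0.018     ] [ 0.44667482 -0.33433051  0.018     ] 1.4469994778218354 0.15788840812380173
[ 0.51408375 -0.02347035  0.074     ] 1.8856237375289169 0.21450711188530183
```

```bash
python3 - <<'E'
from h import *
im=imaging.capture("scene"); st=r.get_state(); c=cam("scene")
print(proj(c,st["tcp_pos"]),proj(c,st["tcp_pos"]+[0,0,.066]))
save(cv2.resize(im[80:260,90:270],None,fx=3.3,fy=3.3,interpolation=cv2.INTER_CUBIC),"s1")
E
```

```text
[142.39813305 148.3031939 ] [136.07548835 124.49720891]
```

View pics/s1.png

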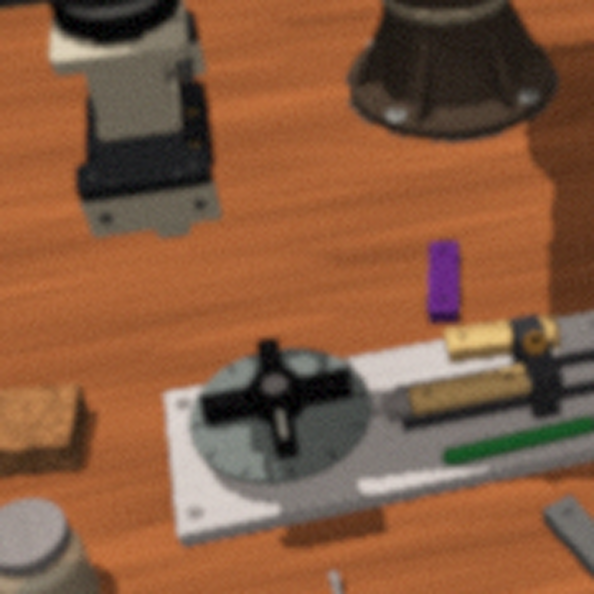

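```bash
python3 - <<'E'
from h import *
st=r.get_state(); c=cam("scene"); p=st["tcp_pos"]
for dx in (.043,.065,.0965):
  for dz in (0.02,.04,.066):
    print(dx,dz,[((proj(c,p+[dx,dy,dz])-[90,80])*3.3).round() for dy in (-.039,.039)])
print((proj(c,p)-[90,80])*3.3)
E
```

```text
0.043 0.02 [array([109., 250.]), array([229., 232.])]
0.043 0.04 [array([102., 227.]), array([223., 208.])]
0.043 0.066 [array([ 91., 194.]), array([216., 176.])]
0.065 0.02 [array([109., 272.]), array([231., 253.])]
0.065 0.04 [array([102., 248.]), array([225., 229.])]
0.065 0.066 [array([ 91., 215.]), array([218., 197.])]
0.0965 0.02 [array([110., 303.]), array([234., 284.])]
0.0965 0.04 [array([102., 279.]), array([229., 260.])]
0.0965 0.066 [array([ 91., 247.]), array([221., 227.])]
[172.91383907 225.40053986]
```

Emit:
{"op": "drive_tool", "data": {"deltas": [[0.8, 1.2, -0.5, 0, 0, 0.02], [1.7, 2.6, -1.5, 0, 0, 0.025], [2.6, 4, -3, 0, 0, 0.025], [3.5, 5.4, -5, 0, 0, 0.025], [4.43, 6.86, -7, 0, 0, 0.025], [4.43, 6.86, -10, 0, 0, 0.025], [4.43, 6.86, -13, 0, 0, 0.025], [4.43, 6.86, -14, 0, 0, 0.025]]}}

```text
time_s: 6.07
tcp_pos: [0.5652, -0.2105, 0.105]
eef_rot: [-89.7, -0.1, 91.5]
contact_force: [-2.3, -0.1, -1.2]
gripper_width: 0.0007
```

```bash
python3 - <<'E'
from h import *
im=imaging.capture("scene"); st=r.get_state(); c=cam("scene")
print(st["joints"].round(1),st["tcp_pos"].round(4),st["eef_rot"].round(2),st["contact_force"].round(2))
print((proj(c,st["tcp_pos"])-[110,130])*5)
save(cv2.resize(im[130:250,110:260],None,fx=5,fy=5,interpolation=cv2.INTER_CUBIC),"s2")
save(imaging.capture("wrist"),"w3")
E
```

```text
[ -2.   20.  -17.3  -0.1 -53.1   3.5] [ 0.565  -0.2108  0.1049] [-8.96e+01 -8.00e-02  9.15e+01] [-0.72  0.2  -1.86]
[365.68627177 346.91481742]
```

View pics/s2.png

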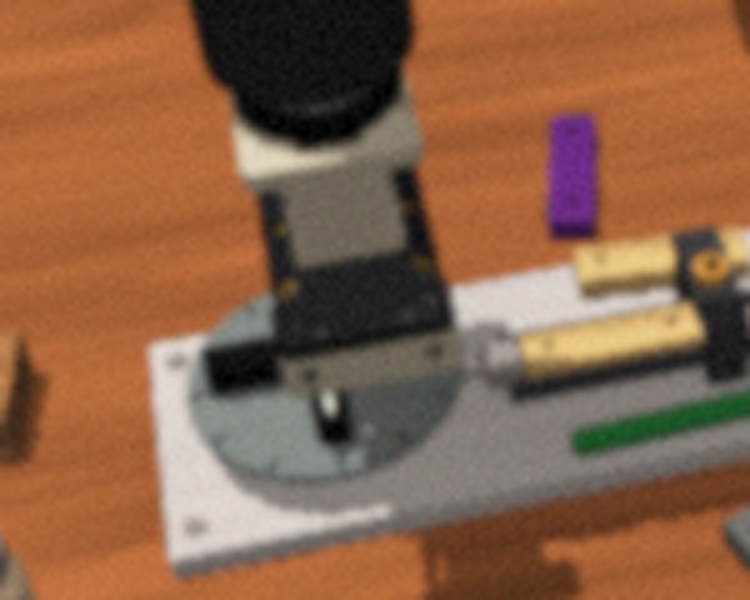

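View pics/w3.png

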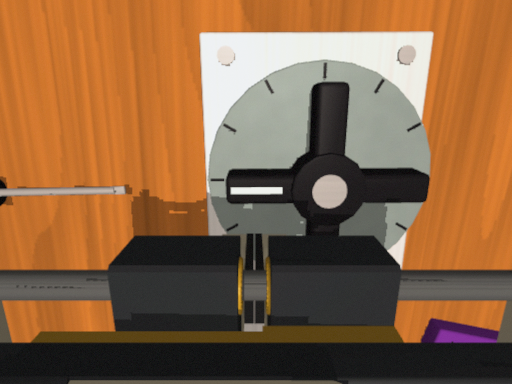

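Emit:
{"op": "drive_tool", "data": {"deltas": [[0, 0, 0, 0, 0, 0], [0, 0, 0, 0, 0, 0], [0, 0, -1, 0, 0, 0], [0, 0, -2, 0, 0, 0], [0, 0, -3, 0, 0, 0], [0, 0, -3.5, 0, 0, 0], [0, 0, -3.5, 0, 0, 0], [0, 0, -3.5, 0, 0, 0]]}}

```text
time_s: 6.83
tcp_pos: [0.5671, -0.2119, 0.074]
eef_rot: [-89.9, 0.0, 91.5]
contact_force: [-0.4, 0.1, 1.2]
gripper_width: 0.0003
```

```bash
python3 - <<'E'
from h import *
st=r.get_state(); print(st["tcp_pos"].round(4),st["eef_rot"].round(2),st["contact_force"].round(2))
im=imaging.capture("scene"); c=cam("scene")
print((proj(c,st["tcp_pos"])-[110,130])*5)
save(cv2.resize(im[130:250,110:260],None,fx=5,fy=5,interpolation=cv2.INTER_CUBIC),"s3")
save(imaging.capture("wrist"),"w4")
E
```

```text
[ 0.5671 -0.2119  0.074 ] [-89.93   0.    91.49] [-0.43  0.07  1.16]
[372.14603511 391.93882035]
```

View pics/s3.png

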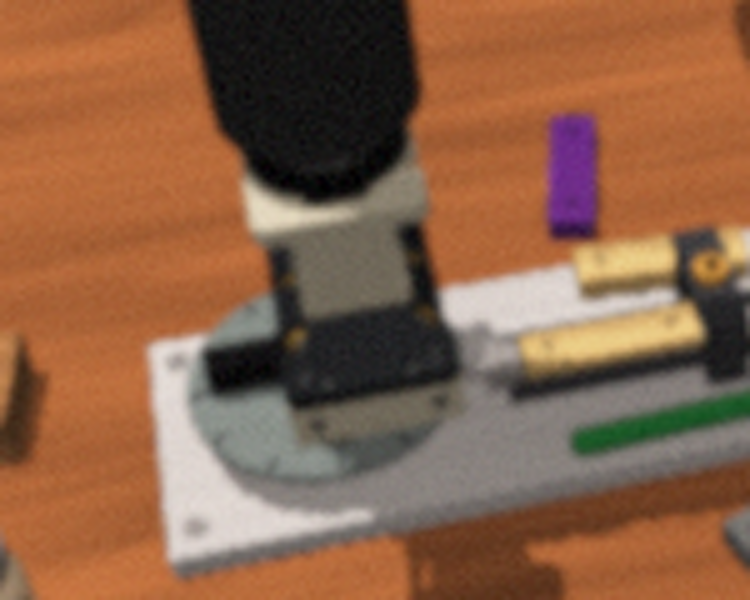

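View pics/w4.png

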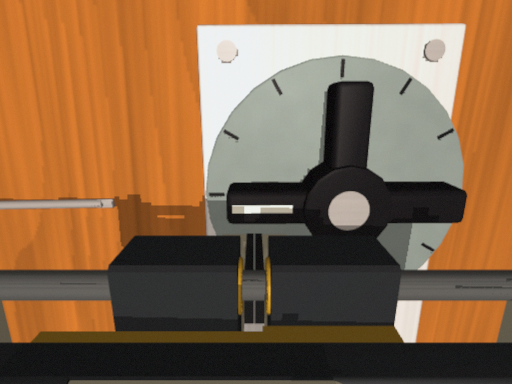

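Emit:
{"op": "drive_tool", "data": {"deltas": [[0, 0, -0.5, 0, 0, 0], [0, 0, -1, 0, 0, 0], [0, 0, -1.3, 0, 0, 0], [0, 0, -1.3, 0, 0, 0], [0, 0, -1.3, 0, 0, 0], [0, 0, -1.3, 0, 0, 0], [0, 0, -1.3, 0, 0, 0], [0, 0, -1.3, 0, 0, 0]]}}

```text
time_s: 7.6
tcp_pos: [0.5676, -0.2119, 0.0618]
eef_rot: [-90.0, 0.0, 91.5]
contact_force: [-0.7, -0.3, 0.2]
gripper_width: 0.0004
```

```bash
python3 - <<'E'
from h import *
# finger pose for pushed-arm angle th (deg clockwise), r=46, offset n
C=np.array([.5222,-.238]); phi=1.5
def P(th,n=18.5,rr=46):
    a=np.radians(phi-th); u=np.array([np.cos(a),np.sin(a)]); return C+u*rr/1e3+np.array([-u[1],u[0]])*n/1e3
st=r.get_state(); print(st["tcp_pos"].round(4),st["eef_rot"].round(2),st["contact_force"].round(2),st["moment"].round(3))
p0=np.array([.5675,-.2118])
for th in range(-8,121,4): print(th,((P(th)-p0)*100).round(2),round(-np.radians(th),3))
E
```

```text
[ 0.5676 -0.2119  0.0618] [-9.002e+01  1.000e-02  9.149e+01] [-0.68 -0.26  0.16] [ 0.011  0.08  -0.01 ]
-8 [-0.3  -0.04] 0.14
-4 [-0.13 -0.34] 0.07
0 [ 0.02 -0.65] -0.0
4 [ 0.15 -0.97] -0.07
8 [ 0.25 -1.3 ] -0.14
12 [ 0.33 -1.64] -0.209
16 [ 0.39 -1.98] -0.279
20 [ 0.42 -2.33] -0.349
24 [ 0.43 -2.67] -0.419
28 [ 0.41 -3.02] -0.489
32 [ 0.37 -3.36] -0.559
36 [ 0.31 -3.7 ] -0.628
40 [ 0.22 -4.04] -0.698
44 [ 0.11 -4.36] -0.768
48 [-0.02 -4.68] -0.838
52 [-0.18 -4.99] -0.908
56 [-0.35 -5.29] -0.977
60 [-0.55 -5.58] -1.047
64 [-0.76 -5.85] -1.117
68 [-1.  -6.1] -1.187
72 [-1.25 -6.34] -1.257
76 [-1.52 -6.56] -1.326
80 [-1.8  -6.76] -1.396
84 [-2.1  -6.94] -1.466
88 [-2.4 -7.1] -1.536
92 [-2.72 -7.24] -1.606
96 [-3.05 -7.35] -1.676
100 [-3.38 -7.44] -1.745
104 [-3.72 -7.51] -1.815
108 [-4.06 -7.56] -1.885
112 [-4.41 -7.58] -1.955
116 [-4.75 -7.57] -2.025
120 [-5.1  -7.55] -2.094
```

Emit:
{"op": "drive_tool", "data": {"deltas": [[0, -0.3, 0, 0, 0, 0], [0.02, -0.65, 0, 0, 0, 0], [0.09, -0.8, 0, 0, 0, -0.035], [0.15, -0.97, 0, 0, 0, -0.07], [0.2, -1.13, 0, 0, 0, -0.1], [0.25, -1.3, 0, 0, 0, -0.14], [0.29, -1.47, 0, 0, 0, -0.175], [0.29, -1.47, 0, 0, 0, -0.175]]}}

```text
time_s: 8.27
tcp_pos: [0.5707, -0.2268, 0.0617]
eef_rot: [-90.0, -0.0, 81.4]
contact_force: [1.0, -0.1, 0.5]
gripper_width: 0.0006
```

```bash
python3 - <<'E'
from h import *
st=r.get_state(); print(st["tcp_pos"].round(4),st["eef_rot"].round(2),st["contact_force"].round(2),st["moment"].round(3))
save(imaging.capture("wrist"),"w5")
E
```

```text
[ 0.5707 -0.2268  0.0617] [-90.03  -0.    81.37] [ 1.02 -0.05  0.5 ] [ 0.114 -0.042  0.046]
```

View pics/w5.png

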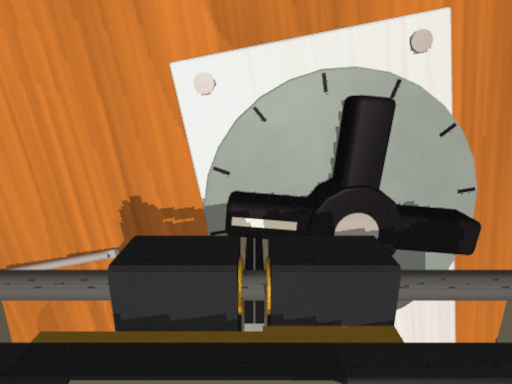

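```bash
cat >> h.py <<'E'
def dial(st,a,b):
    "angle (deg clockwise) from two pixel points along white line, inner(hub side) b, outer a"
    c=cam("wrist",st); A=atz(c,a,.077);B=atz(c,b,.077); d=A-B
    m=np.array([.5222,-.238]); f=A[:2]-m
    return 1.5-np.degrees(np.arctan2(d[1],d[0])), 1.5-np.degrees(np.arctan2(f[1],f[0])),A.round(4),B.round(4)
E
python3 - <<'E'
from h import *
st=r.get_state(); print(dial(st,(232,219),(297,226)))
E
```

```text
(np.float64(16.582593694848107), np.float64(15.513221229499523), array([ 0.5779, -0.2519,  0.077 ]), array([ 0.5486, -0.244 ,  0.077 ]))
```

Emit:
{"op": "drive_tool", "data": {"deltas": [[0.02, -0.09, 0, 0, 0, -0.02], [0.04, -0.17, 0, 0, 0, -0.035], [0.06, -0.26, 0, 0, 0, -0.05], [0.08, -0.35, 0, 0, 0, -0.07], [0.1, -0.51, 0, 0, 0, -0.104], [0.1, -0.51, 0, 0, 0, -0.104], [0.1, -0.51, 0, 0, 0, -0.104], [0.1, -0.51, 0, 0, 0, -0.104]]}}

```text
time_s: 8.98
tcp_pos: [0.5713, -0.2317, 0.0615]
eef_rot: [-90.0, 0.0, 75.5]
contact_force: [-0.2, -0.3, 0.4]
gripper_width: 0.0005
```

```bash
python3 - <<'E'
from h import *
st=r.get_state(); print(st["tcp_pos"].round(4),st["eef_rot"].round(2),st["contact_force"].round(2),st["moment"].round(3))
save(imaging.capture("wrist"),"w6"); save(imaging.capture("top")[140:240,240:370].repeat(4,0).repeat(4,1),"t6")
E
```

```text
[ 0.5713 -0.2317  0.0615] [-89.99   0.    75.54] [-0.23 -0.34  0.42] [-0.008  0.093  0.03 ]
```

View pics/w6.png

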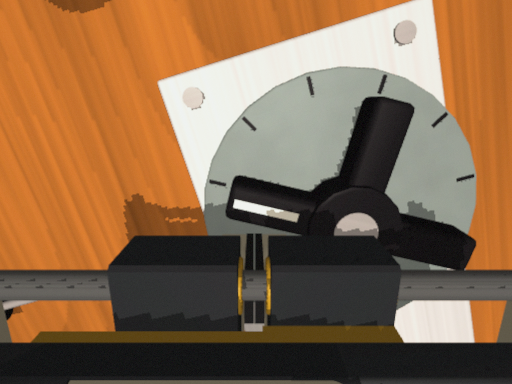

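View pics/t6.png

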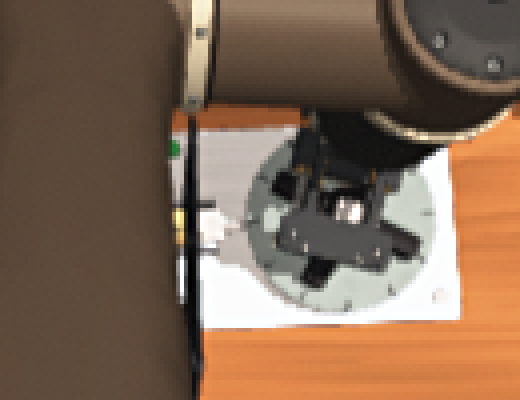

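```bash
python3 - <<'E'
from h import *
st=r.get_state(); print(dial(st,(235,204),(299,217.5)))
E
```

```text
(np.float64(28.523531277659824), np.float64(28.6292351849541), array([ 0.5728, -0.2639,  0.077 ]), array([ 0.546 , -0.2502,  0.077 ]))
```

Emit:
{"op": "drive_tool", "data": {"deltas": [[0.03, -0.35, 0, 0, 0, -0.07], [0.04, -0.69, 0, 0, 0, -0.14], [0.03, -0.87, 0, 0, 0, -0.175], [0.02, -1.04, 0, 0, 0, -0.21], [0.0, -1.21, 0, 0, 0, -0.245], [-0.02, -1.38, 0, 0, 0, -0.28], [-0.05, -1.55, 0, 0, 0, -0.315], [-0.08, -1.72, 0, 0, 0, -0.349]]}}

```text
time_s: 9.75
tcp_pos: [0.5709, -0.2478, 0.0616]
eef_rot: [-90.0, -0.1, 55.4]
contact_force: [-0.2, 6.8, 1.4]
gripper_width: 0.0004
```

Emit:
{"op": "drive_tool", "data": {"deltas": [[-0.04, -0.17, 0, 0, 0, -0.035], [-0.09, -0.34, 0, 0, 0, -0.07], [-0.13, -0.46, 0, 0, 0, -0.096], [-0.17, -0.58, 0, 0, 0, -0.122], [-0.21, -0.7, 0, 0, 0, -0.148], [-0.26, -0.82, 0, 0, 0, -0.175], [-0.26, -0.82, 0, 0, 0, -0.175], [-0.26, -0.82, 0, 0, 0, -0.175]]}}

```text
time_s: 10.42
tcp_pos: [0.5679, -0.2573, 0.0615]
eef_rot: [-90.0, 0.0, 45.5]
contact_force: [0.4, 0.6, -0.8]
gripper_width: 0.0009
```

```bash
python3 - <<'E'
from h import *
st=r.get_state(); print(st["joints"].round(1),st["tcp_pos"].round(4),st["eef_rot"].round(2),st["contact_force"].round(2),st["moment"].round(3))
save(imaging.capture("wrist"),"w7")
E
```

```text
[ -6.5  24.2 -17.4   0.  -48.4 -38.1] [ 0.5679 -0.2573  0.0615] [-9.000e+01  1.000e-02  4.548e+01] [ 0.43  0.61 -0.75] [0.053 0.05  0.028]
```

View pics/w7.png

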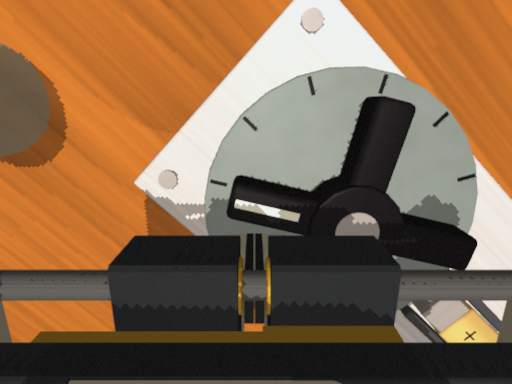

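```bash
python3 - <<'E'
from h import *
st=r.get_state(); print(dial(st,(235,204),(299,217.5)))
C=np.array([.5222,-.238])
def P(th,n=18.5,rr=46):
    a=np.radians(1.5-th); u=np.array([np.cos(a),np.sin(a)]); return C+u*rr/1e3+np.array([-u[1],u[0]])*n/1e3
for b,l in ((46,(50,54,56,58,60,62,64,66)),(66,(68,70,71.5,73,74.5,76)),(76,(80,84,86,88,90,92,94,96)),(96,(98,100,101.5,103,104.5,106))):
    print(b,[[*((P(t)-P(b))*100).round(2).tolist(),0,0,0,round(-np.radians(t-b),3)] for t in l])
print(P(46))
E
```

```text
(np.float64(58.54335793524573), np.float64(58.117753347932805), array([ 0.5536, -0.2857,  0.077 ]), array([ 0.5373, -0.2604,  0.077 ]))
46 [[-0.14, -0.31, 0, 0, 0, np.float64(-0.07)], [-0.31, -0.62, 0, 0, 0, np.float64(-0.14)], [-0.4, -0.77, 0, 0, 0, np.float64(-0.175)], [-0.5, -0.91, 0, 0, 0, np.float64(-0.209)], [-0.6, -1.05, 0, 0, 0, np.float64(-0.244)], [-0.7, -1.19, 0, 0, 0, np.float64(-0.279)], [-0.81, -1.32, 0, 0, 0, np.float64(-0.314)], [-0.93, -1.45, 0, 0, 0, np.float64(-0.349)]]
66 [[-0.12, -0.13, 0, 0, 0, np.float64(-0.035)], [-0.24, -0.25, 0, 0, 0, np.float64(-0.07)], [-0.34, -0.33, 0, 0, 0, np.float64(-0.096)], [-0.44, -0.42, 0, 0, 0, np.float64(-0.122)], [-0.54, -0.5, 0, 0, 0, np.float64(-0.148)], [-0.64, -0.58, 0, 0, 0, np.float64(-0.175)]]
76 [[-0.28, -0.2, 0, 0, 0, np.float64(-0.07)], [-0.58, -0.38, 0, 0, 0, np.float64(-0.14)], [-0.73, -0.46, 0, 0, 0, np.float64(-0.175)], [-0.88, -0.54, 0, 0, 0, np.float64(-0.209)], [-1.04, -0.61, 0, 0, 0, np.float64(-0.244)], [-1.2, -0.68, 0, 0, 0, np.float64(-0.279)], [-1.36, -0.74, 0, 0, 0, np.float64(-0.314)], [-1.53, -0.79, 0, 0, 0, np.float64(-0.349)]]
96 [[-0.17, -0.05, 0, 0, 0, np.float64(-0.035)], [-0.33, -0.09, 0, 0, 0, np.float64(-0.07)], [-0.46, -0.12, 0, 0, 0, np.float64(-0.096)], [-0.59, -0.15, 0, 0, 0, np.float64(-0.122)], [-0.72, -0.17, 0, 0, 0, np.float64(-0.148)], [-0.84, -0.19, 0, 0, 0, np.float64(-0.175)]]
[ 0.56797634 -0.25704669]
```

Emit:
{"op": "drive_tool", "data": {"deltas": [[-0.14, -0.31, 0, 0, 0, -0.07], [-0.31, -0.62, 0, 0, 0, -0.14], [-0.4, -0.77, 0, 0, 0, -0.175], [-0.5, -0.91, 0, 0, 0, -0.21], [-0.6, -1.05, 0, 0, 0, -0.245], [-0.7, -1.19, 0, 0, 0, -0.28], [-0.81, -1.32, 0, 0, 0, -0.315], [-0.93, -1.45, 0, 0, 0, -0.349]]}}

```text
time_s: 11.13
tcp_pos: [0.5597, -0.2707, 0.0616]
eef_rot: [-90.0, -0.1, 25.4]
contact_force: [2.3, 6.6, -1.4]
gripper_width: 0.0007
```

Emit:
{"op": "drive_tool", "data": {"deltas": [[-0.12, -0.13, 0, 0, 0, -0.035], [-0.24, -0.25, 0, 0, 0, -0.07], [-0.34, -0.33, 0, 0, 0, -0.096], [-0.44, -0.42, 0, 0, 0, -0.122], [-0.54, -0.5, 0, 0, 0, -0.148], [-0.64, -0.58, 0, 0, 0, -0.175], [-0.64, -0.58, 0, 0, 0, -0.175], [-0.64, -0.58, 0, 0, 0, -0.175]]}}

```text
time_s: 11.8
tcp_pos: [0.5519, -0.2777, 0.0616]
eef_rot: [-90.0, 0.0, 15.5]
contact_force: [0.4, -0.6, 0.0]
gripper_width: 0.0005
```

```bash
python3 - <<'E'
from h import *
st=r.get_state(); print(st["joints"].round(1),st["tcp_pos"].round(4),st["eef_rot"].round(2),st["contact_force"].round(2),st["moment"].round(3))
save(imaging.capture("wrist"),"w8")
E
```

```text
[ -8.6  23.8 -18.2   0.  -48.1 -65.9] [ 0.5519 -0.2777  0.0616] [-9.000e+01  3.000e-02  1.547e+01] [ 0.37 -0.61  0.03] [ 0.021 -0.013  0.001]
```

View pics/w8.png

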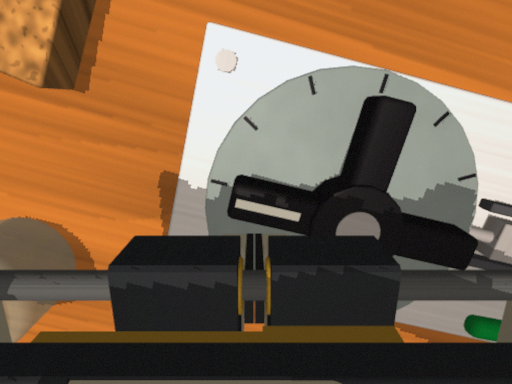

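Third click, same relative picture (white line at (236,204)–(299,217)). Now the fourth.

Emit:
{"op": "drive_tool", "data": {"deltas": [[-0.28, -0.2, 0, 0, 0, -0.07], [-0.58, -0.38, 0, 0, 0, -0.14], [-0.73, -0.46, 0, 0, 0, -0.175], [-0.88, -0.54, 0, 0, 0, -0.21], [-1.04, -0.61, 0, 0, 0, -0.245], [-1.2, -0.68, 0, 0, 0, -0.28], [-1.36, -0.74, 0, 0, 0, -0.315], [-1.53, -0.79, 0, 0, 0, -0.349]]}}

```text
time_s: 12.52
tcp_pos: [0.5385, -0.2852, 0.0617]
eef_rot: [-90.0, -0.2, -4.6]
contact_force: [4.7, 2.3, -2.8]
gripper_width: 0.0002
```

Emit:
{"op": "drive_tool", "data": {"deltas": [[-0.17, -0.05, 0, 0, 0, -0.035], [-0.33, -0.09, 0, 0, 0, -0.07], [-0.46, -0.12, 0, 0, 0, -0.096], [-0.59, -0.15, 0, 0, 0, -0.122], [-0.72, -0.17, 0, 0, 0, -0.148], [-0.84, -0.19, 0, 0, 0, -0.175], [-0.84, -0.19, 0, 0, 0, -0.175], [-0.84, -0.19, 0, 0, 0, -0.175]]}}

```text
time_s: 13.18
tcp_pos: [0.5285, -0.2872, 0.0616]
eef_rot: [-90.0, 0.0, -14.5]
contact_force: [0.2, -0.1, 0.7]
gripper_width: 0.0007
```

```bash
python3 - <<'E'
from h import *
st=r.get_state(); print(st["joints"].round(1),st["tcp_pos"].round(4),st["eef_rot"].round(2),st["contact_force"].round(2),st["moment"].round(3))
print(dial(st,(235,204),(299,217.5)))
save(imaging.capture("wrist"),"w9")
E
```

```text
[ -9.9  22.5 -20.3   0.  -47.2 -94.6] [ 0.5285 -0.2872  0.0616] [-90.01   0.   -14.5 ] [ 0.18 -0.15  0.66] [-0.016 -0.014 -0.033]
(np.float64(118.52860984464145), np.float64(116.90002051247224), array([ 0.4979, -0.2891,  0.077 ]), array([ 0.5116, -0.2622,  0.077 ]))
```

View pics/w9.png

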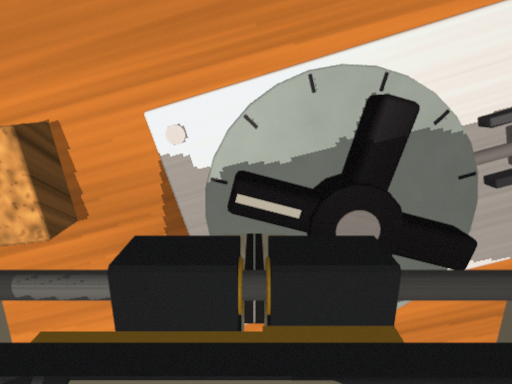

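Emit:
{"op": "drive_tool", "data": {"deltas": [[0.15, -0.03, 0, 0, 0, 0], [0.2, -0.05, 0.5, 0, 0, 0], [0.2, -0.05, 1.5, 0, 0, 0], [0.2, -0.05, 3, 0, 0, 0], [0.2, -0.05, 5, 0, 0, 0], [0.2, -0.05, 8, 0, 0, 0], [0.2, -0.05, 11, 0, 0, 0], [0.2, -0.05, 14, 0, 0, 0]]}}

```text
time_s: 13.9
tcp_pos: [0.5304, -0.2877, 0.204]
eef_rot: [-90.0, -0.0, -14.5]
contact_force: [0.9, 0.2, 0.1]
gripper_width: 0.0004
```

Emit:
{"op": "drive_tool", "data": {"deltas": [[-1.5, -2, 1.5, 0, 0, 0.05], [-3.5, -4.5, 3, 0, 0, 0.1], [-5.5, -7, 4.5, 0, 0, 0.15], [-7.5, -10, 5, 0, 0, 0.2], [-9, -13, 5, 0, 0, 0.25], [-10, -16, 5, 0, 0, 0.25], [-10, -18, 5, 0, 0, 0.25], [-10, -18, 5, 0, 0, 0.25]]}}

```text
time_s: 14.57
tcp_pos: [0.4294, -0.4709, 0.2523]
eef_rot: [-90.1, -0.0, -0.4]
contact_force: [-0.4, 0.3, 0.1]
gripper_width: 0.0006
```

```bash
python3 - <<'E'
from h import *
st=r.get_state(); print(st["tcp_pos"].round(4),st["time_s"],st["contact_force"].round(2))
t=imaging.capture("top"); s=imaging.capture("scene")
save(cv2.resize(t[140:240,215:370],None,fx=5,fy=5,interpolation=2),"t10"); save(s,"s10")
E
```

```text
[ 0.4294 -0.4709  0.2523] 14.5667 [-0.35  0.31  0.05]
```

View pics/t10.png

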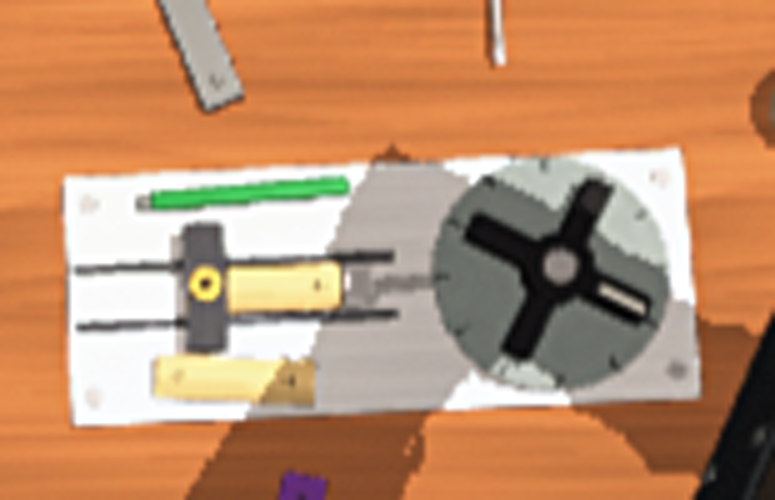

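View pics/s10.png

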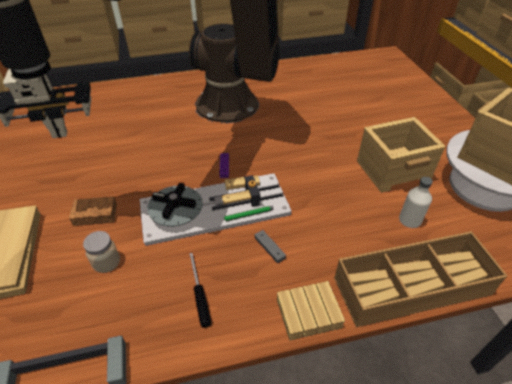

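```bash
python3 - <<'E'
from h import *
c=cam("top"); p=[(215+x/5,140+y/5) for x,y in ((600,285),(650,310),(560,263))]
a,b,h=[atz(c,q,z)[:2] for q,z in zip(p,(.077,.077,.08))]
for d in (b-a,b-h): print(1.5-np.degrees(np.arctan2(d[1],d[0])))
r.close_job()
E
```

```text
119.62536125870972
120.09769201188169
the job is handed in; nothing more can be done
```

I turned the dial clockwise by four clicks, pushing one click at a time. The shut fingertips pressed on one flank of the white-line arm. I then backed off about 2 mm, lifted straight up and moved the hand well clear. The job was handed in at about 15 s.

- **Dial:** the overhead camera puts it at 119.6° to 120.1° from the start, against 120° for four clicks. The wrist camera read a little lower after each click I measured: 28.5°, 58.5° and 118.5°. That is about 1.5° short each time, which I put down to measuring error.
- **Batten:** the overhead picture shows it about 23 mm further forward under the bushing, still lying in the channel with the pusher behind it.
- **Forces:** the highest reading while pushing was about 7 N, and it was near zero once the dial rested in the fourth click and after I withdrew.
- **Other things:** the spare batten, the marker and the other bystanders look unmoved in the last pictures.

The dial turned about 5° further than I had planned during the first push. It was still short of the first click then and went on to rest in it, so nothing overshot.

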